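Roll a steerer tube into the vee and clamp it endwise

ROBOT

A 6-joint arm with a two-finger parallel gripper is mounted at the origin on a cart in front of the work surface, level with it; the furniture and walls round the work are solid. World frame = base frame: x ahead of the robot, y to its left, z up, the work surface at z = 0. Lengths are in m, angles in degrees, forces in N, time in s.
With the tool pointing down it reaches from about 0.3 to 0.85 m from the base axis. Payload 5.4 kg.
Tool frame: the origin (TCP) lies on the centre line of the jaws, within the pads' length; the fingertips stand 25 mm ahead of it and the grasp point (between the pads) lies 6 mm ahead of it (arm.tip_extent is the z of the fingertips in the tool frame, in m); z points along the fingers, y is the line along which they close (so a half turn about z gives the same grasp; the last joint's range is limited). The gripper opens to 85 mm and grips with 20 to 120 N. Pads are 22 mm wide; open, the fingers measure 114 mm over their backs; the gripper's body (76 mm by 85 mm) begins 54 mm behind the grasp point. The pads swing forward as they close: fully open they stand 13 mm farther back than shut.
Start: joints at [-84.975, 9.076, 91.501, -0, 79.423, -12.038], TCP at [0.169, -0.55, 0.256] pointing down, gripper open.
Joint ranges: [-166.64, 166.64], [-54.1, 131.32], [10.49, 154.53], [-73.88, 253.88], [9.74, 151.15], [-171.62, 171.62]. Speed limits (degrees/s): [147.25, 147.25, 180, 180, 180, 180].

INTERFACE

Orientations are given as [roll, pitch, yaw] about the fixed x, y, z axes, in that order (R = Rz(yaw) Ry(pitch) Rx(roll)).
In Python, from cell import arm gives the robot as it stands.
- The arm moves only by the tool move_arm, never from a script. Its arguments are lists of equal length, an entry for each row: "xyz": the shift along the world's x, y, z in units of 400 mm (1.0 is 400 mm), a list of three; "turn": the turn, a rotation vector about the world's x, y, z in units of 90 degrees (1.0 is 90 degrees), a list of three. A call has 1 to 8 rows; each row shifts and turns the commanded pose from where the row before left it; what a row does not reach is not made up. A row lasts 1/10 s, in which the tool goes at most 50 mm and 8.59 degrees, less where a joint would pass 70% of its speed; a pose out of reach is approached as far as the arm can. A call with a number of a shift or a turn outside -1 to 1 is refused whole. A call with a gripper value outside its range is refused whole. "claw" is the gripper command: -1 is shut, 1 is fully open, values between are in proportion, set as the call begins (left out, the last holds). The fingers move at their own pace and stop on an object; the grip force is fixed at half the most. Time passes only in rows, so rows that do not move let the fingers close. It gives the time, the measured TCP pose, the force, the opening and the grip force at its end, in the units of the state.
- arm.state(): the state, without advancing time (a new reading comes with each control period).
- arm.snapshot(name): name is "scene" or "top" or "wrist"; returns the picture (420x560x3 uint8, red, green, blue); there is no depth.
- arm.get_calibration(name): a dict with "fx", "fy", "cx", "cy" (pixels), "R" (3x3) and "t" (3): a world point X has camera coordinates R X + t. Camera axes: x right, y down, z forward; pixel columns grow to the right and rows downward; lengths in m; the calibration is good to about 2 mm. A picture is of the moment at which its call begins: read the wrist's pose just before it. get_calibration takes no time and is no camera call; for the wrist camera it gives the pose at the moment of the call.
- arm.finish_job(): hands the job in; it is judged then, once.
Trained networks look in the newest picture that a camera, given by its name, has taken for a name from the list of things; names that differ only in an ending like _2 or _b are one class to them, and where a whole thing is asked for, a point or a joint stands for the part that bears it (a point fixed in the world has none). Each returns a list of dicts, best first, with "confidence" (0 to 1); they miss things now and then, are a little off and sometimes report something else, mostly with a low value. They report only what shows in the picture. A call takes as long as a camera call.
- arm.recognise(camera, label): "point" ([column, row] as shares, 0 to 1, of the picture: columns of its width, rows of its height, amid what is visible of it).
The state is a dict: "time_s": time; "qpos": joint angles; "dq": joint speeds; "tau": joint torques, N m; "position": TCP position; "ee_rot": TCP orientation; "force": force on the tool from outside, world axes, zero at the start; "moment": the same for the moment, N m; "gripper_width": finger opening in m; "grasp_force": force on a finger pad.
Only numpy, scipy, OpenCV 4.12 (cv2) and the standard library are available. Lean on these libraries where they do the work, as an engineer would, in place of code of your own. Each camera call takes 0.05 s, during which the arm holds its last target. There are 200 camera calls.

TASK

Roll the tube, without lifting it, up the ramp and over the crest into the vee notches of the fixture, and let go so that it can settle and centre itself there. Then gently slide the yellow tailstock against its end until the tube is fully home against the stop screw, bear on the tailstock with about 15 N (the tube must never be pressed with more than 20 N), and leave it clamped there, with the bench clutter undisturbed.

Things in the scene. Friction and masses are not known exactly. Their poses are not given: they have to be found in the camera images.
- fixture: Fixed vee fixture: dark base plate 156 x 360 x 10 mm with two identical green cheek plates, 14 mm thick, 50 mm to 54 mm high, at y = -55 and +55 mm; 96 mm between them is open down to the base. Origin: underside of the base, midway between the cheeks; x is the rolling direction, y runs along the vee to the end stop, z up. All heights here are over the bench.
- crest (a point): Point midway between the cheeks at the end of their crest: 2, 0, 40 mm in the fixture's frame. Each cheek along x (mm): lip 50 high at -88 to -80, ramp rising from z 28 at x -80 to z 40 at x -12, flat crest z 40 to x 2, then the vee. A tube let go on the ramp rolls back to the lips; once its centre is past the crest's end it drops into the vee by itself.
- vee_centre (a point): Point on the axis that the tube takes when it rests in both vee notches, midway between the cheeks: 15, 0, 48 mm in the fixture's frame (axes as the fixture). The notches are 90 degrees, bottom at z 27; the near flank ends at the crest, the far flank rises to z 54 at x 42 mm.
- tube: Bright aluminium steerer tube, 30 mm diameter, 200 mm long, plugged black at both ends, with blue bands, polished (friction about 0.45); 0.2 to 0.42 kg, and its middle is 14 to 28 mm from the cheeks' middle, away from the stop. It starts on the ramp, lying against the lips, across both cheeks. Origin at its middle, on its axis; its own y axis is the tube's axis; x and z turn as it rolls. In the vee it slides endwise against 1 to 4 N of friction.
- end_stop: Red upright block 40 x 18 mm fixed on the base at the +y end, carrying a round-ended steel stop screw on the tube's axis. Origin: middle of the block's foot, 15, 137, 10 mm in the fixture's frame. The screw's tip is set somewhere from 12 to 37 mm in front of that (towards the tube), different each time and not measured; it is rigid and does not yield to a push.
- tailstock (a joint): Slide of the yellow tailstock clamp in m along the fixture's +y (towards the end stop), 0 fully back, at most 0.085. It runs against about 3 N of drag and stays where it is left, still gripping. With the tube home it bears on it somewhere from 0.050 to 0.075, as the stop screw is set.
- tailstock_nose (a point): Tip of the tailstock's rounded steel nose, which pushes the tube's end on its axis; 15, -150, 48 mm in the fixture's frame when the slide is at 0.
- tailstock_post (a point): Point on the axis of the tailstock's upright steel post handle (16 mm diameter, black cap 22 mm wide), 86 mm above the bench, 35 mm behind the nose tip; the post is free from 70 to 108 mm above the bench, its cap ends at 114 mm. Behind it (fixture -y) the space is clear.
- oil_bottle: Black oil bottle, 228 mm tall, bystander; origin at its underside.
- hub_gold: Gold bicycle hub standing on end, 148 mm tall, bystander; origin at its underside.
- tape_roll: Yellow tape roll, 68 mm across, bystander; origin at its underside.
- grease_tub: White and red grease tub, 64 mm across, 46 mm tall, bystander; origin at its underside.
- nipple_box: Small parts box 47 x 47 x 62 mm, bystander; origin at its underside.

How it is judged:
By the outcome, as a careful person would: the job done as asked, in the order asked, and still so for the second after the job is handed in, with the robot touching nothing.
It also fails if it takes over 72 s, if anything falls off the work surface, if the arm or the gripper's body presses on something with over 40 N, if the wrist force passes 120 N, or if a joint passes its speed limit or range.

## Working session

There is one attempt and no reset: what is moved stays moved. The work goes in short steps, Python scripts to look and compute and a tool call to move; the robot and the scene stay as the last step left them, time stands still between calls to the robot, and variables do not carry over. Pictures are saved under pics/ and viewed, at most 10 in all, crops included, and the job is handed in when it is done.

Besides the shell and the picture viewer there is one more tool, called after ">>>" by a JSON object that holds its "name" and its "arguments". move_arm: Moves the arm, as the interface text tells. Its arguments: {"type":"object","properties":{"xyz":{"type":"array"},"turn":{"type":"array"},"claw":{"type":"number"}},"required":["xyz","turn"]}

```bash
ls; mkdir -p pics; cat > h.py <<'E'
from cell import arm
import numpy as np, cv2
def snap(c,n):
    im=arm.snapshot(c); cv2.imwrite(f'pics/{n}.png',im[:,:,::-1]); return im
def ray(c,px,z):
    k=arm.get_calibration(c);R=np.array(k['R']);t=np.array(k['t'])
    d=R.T@np.array([(px[0]-k['cx'])/k['fx'],(px[1]-k['cy'])/k['fy'],1]);o=-R.T@t
    return o+d*(z-o[2])/d[2]
def proj(c,X):
    k=arm.get_calibration(c);p=np.array(k['R'])@X+np.array(k['t'])
    return np.array([k['fx']*p[0]/p[2]+k['cx'],k['fy']*p[1]/p[2]+k['cy']])
def rec(c,l):
    return [(np.round(np.array(r['point'])*[560,420],1),round(r['confidence'],2)) for r in arm.recognise(c,l)[:2]]
E
python3 - <<'E'
from h import *
a=snap('top','top1');b=snap('scene','scene1')
hz={'fixture':.03,'tube':.048,'end_stop':.05,'tailstock':.05,'tailstock_post':.1,'oil_bottle':.2,'hub_gold':.14,'tape_roll':.02,'grease_tub':.046,'nipple_box':.06}
for l,z in hz.items():
    r=rec('top',l); print(l,r,[np.round(ray('top',x[0],z),3) for x in r])
s=arm.state();print(s['time_s'],s['position'],s['ee_rot'],s['force'],arm.tip_extent)
cv2.imwrite('pics/both.png',np.vstack([a,b])[:,:,::-1][::1,:])
E
```

```text
pics
fixture [(array([252.5, 190.8]), 0.72)] [array([0.603, 0.033, 0.03 ])]
tube [(array([255.4, 210.7]), 0.77)] [array([0.548, 0.023, 0.048])]
end_stop [(array([191.9, 189.3]), 0.44), (array([307. , 173.3]), 0.35)] [array([0.604, 0.194, 0.05 ]), array([ 0.649, -0.114,  0.05 ])]
tailstock [(array([307.2, 171.2]), 0.75)] [array([ 0.655, -0.115,  0.05 ])]
tailstock_post [(array([288.4, 128.3]), 0.73), (array([307.1, 175.4]), 0.59)] [array([ 0.758, -0.064,  0.1  ]), array([ 0.636, -0.112,  0.1  ])]
oil_bottle [(array([289., 129.]), 0.82), (array([404.1, 200.4]), 0.45)] [array([ 0.728, -0.065,  0.2  ]), array([ 0.565, -0.327,  0.2  ])]
hub_gold [(array([243.5, 128.1]), 0.83)] [array([0.747, 0.047, 0.14 ])]
tape_roll [(array([402.3, 191.2]), 0.53), (array([302.8, 173.9]), 0.4)] [array([ 0.606, -0.378,  0.02 ]), array([ 0.652, -0.104,  0.02 ])]
grease_tub [(array([164.9, 286.7]), 0.59)] [array([0.345, 0.261, 0.046])]
nipple_box [(array([207.8, 284.8]), 0.74), (array([190.3, 190.4]), 0.58)] [array([0.353, 0.144, 0.06 ]), array([0.6  , 0.195, 0.06 ])]
0.6 [ 0.16868984 -0.54967264  0.2563053 ] [-1.79999251e+02 -1.62261134e-03  1.70620796e+01] [-0.04185683  1.27551701  0.38830525] 0.025
```

View pics/top1.png

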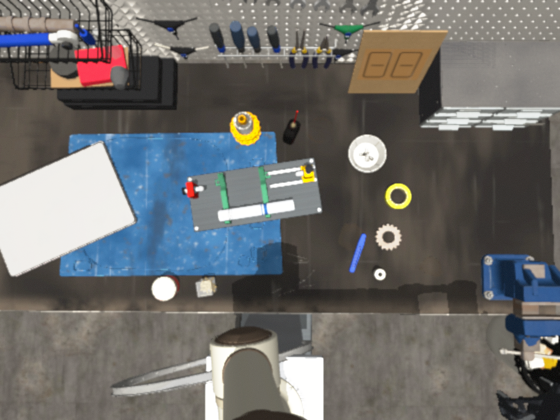

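View pics/scene1.png

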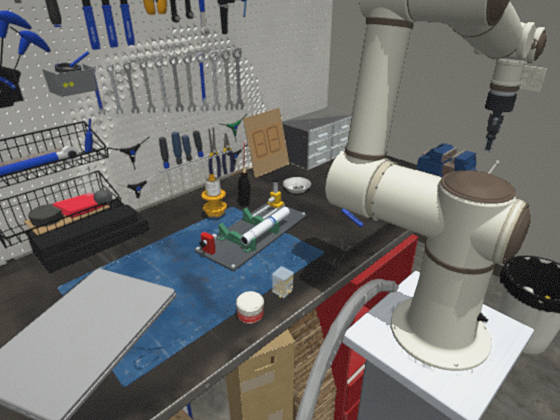

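Top view: fixture with the red stop at left (190,188), tailstock at right (308,171) and tube at (255,211) near the lips; it is turned about +9°. The bottle (290,128) and hub (244,127) lie beyond it. I'll get a rough frame and then take a closer look.

```bash
python3 - <<'E'
from h import *
c=[ray('top',p,.01) for p in [(189,180),(313,160),(321,210),(197,230)]]
print(np.round(c,3), np.round(np.mean(c,0),3))
y=(c[0]-c[1]+c[3]-c[2]);print(np.degrees(np.arctan2(-y[0],y[1])))
print(np.linalg.norm(y)/2)
k=arm.get_calibration('wrist');R=np.array(k['R']);print(-R.T@k['t'],R,k['fx'])
E
```

```text
[[ 0.635  0.212  0.01 ]
 [ 0.693 -0.133  0.01 ]
 [ 0.553 -0.156  0.01 ]
 [ 0.496  0.187  0.01 ]] [0.594 0.028 0.01 ]
9.51781854945952
0.34895722838356125
[ 0.23417407 -0.5294334   0.37269565] [[ 2.93985101e-01 -9.55809790e-01 -6.37185953e-04]
 [-9.19012882e-01 -2.82850287e-01  2.74610701e-01]
 [-2.62655825e-01 -8.01458727e-02 -9.61555280e-01]] 358.7515143103046
```

>>> {"name": "move_arm", "arguments": {"xyz": [[0,0,0.1],[0.06,0.1,0.05],[0.06,0.1,0],[0.06,0.1,0],[0.06,0.1,0],[0.06,0.1,0],[0.06,0.1,0],[0.06,0.1,0]], "turn": [[0,0,0],[0,0,-0.04],[0,0,-0.04],[0,0,0],[0,0,0],[0,0,0],[0,0,0],[0,0,0]]}}

```text
time_s: 1.4
position: [0.3369, -0.2686, 0.3162]
ee_rot: [180.0, -0.0, 9.8]
force: [1.6, 0.6, -0.4]
gripper_width: 0.0854
grasp_force: 0.0
```

>>> {"name": "move_arm", "arguments": {"xyz": [[0.08,0.09,0],[0.08,0.09,0],[0.08,0.09,0],[0.08,0.09,0],[0.08,0.09,0],[0.08,0.09,0],[0.08,0.09,0],[0.08,0.09,0]], "turn": [[0,0,0],[0,0,0],[0,0,0],[0,0,0],[0,0,0],[0,0,0],[0,0,0],[0,0,0]]}}

```text
time_s: 2.2
position: [0.5934, 0.0196, 0.3161]
ee_rot: [180.0, -0.0, 9.9]
force: [0.7, -0.2, 0.5]
gripper_width: 0.0852
grasp_force: 0.0
```

>>> {"name": "move_arm", "arguments": {"xyz": [[0.01,0.02,0],[0,0,0],[0,0,0]], "turn": [[0,0,0],[0,0,0],[0,0,0]]}}

```text
time_s: 2.5
position: [0.5959, 0.025, 0.316]
ee_rot: [180.0, 0.0, 9.8]
force: [1.0, -0.3, -0.3]
gripper_width: 0.0854
grasp_force: 0.0
```

```bash
python3 - <<'E'
from h import *
s=arm.state();print(s['time_s'],s['position'],s['ee_rot'],s['force'])
a=snap('wrist','w1')
for l,z in {'tube':.046,'end_stop':.05,'tailstock_post':.1}.items():
    r=rec('wrist',l); print(l,r,[np.round(ray('wrist',x[0],z),3) for x in r])
E
```

```text
2.5 [0.59589161 0.02500325 0.31600827] [1.79972064e+02 2.90499479e-02 9.84189710e+00] [ 0.95642373 -0.31445454 -0.28125221]
tube [(array([272.3, 212. ]), 0.88), (array([ 56.1, 311.2]), 0.35)] [array([0.543, 0.021, 0.046]), array([0.372, 0.261, 0.046])]
end_stop [(array([117.4, 133.2]), 0.63)] [array([0.602, 0.196, 0.05 ])]
tailstock_post [] []
```

View pics/w1.png

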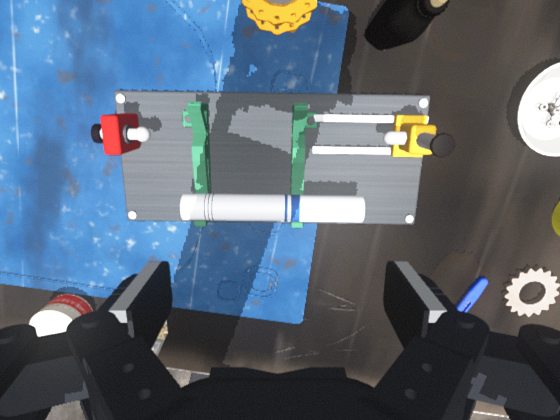

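Wrist view: base corners (117,91), (429,96), (418,223), (130,222); tube from (181,208) to (364,210); post cap at (443,143). All are consistent with the layout given.

```bash
cat > fit.py <<'E'
from h import *
from scipy.optimize import least_squares
L=[(.078,.18),(.078,-.18),(-.078,-.18),(-.078,.18)]
def W(p,q):
    c,s=np.cos(p[2]),np.sin(p[2]); return np.array([p[0]+c*q[0]-s*q[1],p[1]+s*q[0]+c*q[1],q[2]])
if __name__=='__main__':
    obs=[(117,91),(429,96),(418,223),(130,222)]
    pts=[(*l,.01) for l in L]+[(.015,-.185,.114)]; obs.append((443,143))
    f=lambda p:np.concatenate([proj('wrist',W(p,q))-o for q,o in zip(pts,obs)])
    r=least_squares(f,[.6,.03,.16],loss='soft_l1');p=r.x
    print(p,np.degrees(p[2]),np.round(f(p),1)); np.save('p.npy',p)
    c,s=np.cos(p[2]),np.sin(p[2])
    for px in [(181,208),(364,210)]:
        w=ray('wrist',px,.05)[:2]-p[:2]; print('tube end local',c*w[0]+s*w[1],-s*w[0]+c*w[1])
    for n,q in dict(push=(-.11,-.012,.04),tube=(-.065,-.02,.046),crest=(.002,-.012,.05),post=(.015,-.185,.086)).items(): print(n,W(p,q))
    print(proj('wrist',W(p,(.015,.137,.06))),proj('wrist',W(p,(.015,-.15,.048))))
E
python3 fit.py
```

```text
[0.5956875  0.03023989 0.17028579] 9.756656850689998 [-4.5  0.2  3.4 -4.6 -0.6 -0.4 -1.8  0.4 34.8 19.2]
tube end local -0.047191429193430764 0.10171029490262982
tube end local -0.04937555998145385 -0.10230588305728235
push [ 4.89312066e-01 -2.27582825e-04  4.00000000e-02]
tube [ 5.35016915e-01 -4.85993455e-04  4.60000000e-02]
crest [0.59969214 0.01875239 0.05      ]
post [ 0.64182139 -0.14954237  0.086     ]
[140.20585784 153.44163268] [412.08464302 152.04073253]
```

```bash
python3 - <<'E'
from fit import *
obs=[(117,91),(429,96),(418,223),(130,222),(443,143),(200,226),(297,227),(387,138)]
def f(p):
    pts=[(l[0]+p[3],l[1]+p[4],.01) for l in L]+[(.015,-.185,.114),(-.088,.055,.048),(-.088,-.055,.048),(.015,-.15,.048)]
    return np.concatenate([proj('wrist',W(p,q))-o for q,o in zip(pts,obs)])
r=least_squares(f,[.6,.03,.16,0,0],loss='soft_l1',f_scale=2);p=r.x
print(p,np.degrees(p[2]),np.round(f(p),1)); np.save('p.npy',p)
c,s=np.cos(p[2]),np.sin(p[2])
for px in [(181,208),(364,210)]:
    w=ray('wrist',px,.048)[:2]-p[:2]; print('tube end local',c*w[0]+s*w[1],-s*w[0]+c*w[1])
for n,q in dict(push=(-.11,-.012,.04),tube=(-.065,-.02,.046),crest=(.002,-.012,.05),post=(.015,-.185,.086)).items(): print(n,W(p,q))
print(proj('wrist',W(p,(.015,.137,.06))),[proj('wrist',W(p,(.042,y,.054))) for y in(.055,-.055)])
E
```

```text
[ 0.60838123  0.0611588   0.16274954 -0.01902924 -0.03038366] 9.324861820404148 [-2.2  0.3  5.3 -1.9  0.2  1.8 -0.7  0.5  5.7  0.8 -1.5  0.6 -1.7  0.3
  0.1 -1.7]
tube end local -0.06609694855715637 0.07345448924434132
tube end local -0.06674689381945248 -0.13163824543668945
push [0.50177921 0.03149385 0.04      ]
tube [0.54748082 0.03089101 0.046     ]
crest [0.61229919 0.04964144 0.05      ]
post [ 0.65315894 -0.11896604  0.086     ]
[110.79231294 135.11277281] [array([190.62983436, 108.44109266]), array([298.32366789, 109.35047563])]
```

>>> {"name": "move_arm", "arguments": {"xyz": [[-0.113,0.004,-0.04],[-0.113,0.004,-0.04],[0,0,-0.1],[0,0,-0.1],[0,0,-0.1],[0,0,-0.1],[0,0,-0.05],[0,0,0]], "turn": [[0,0,-0.006],[0,0,0],[0,0,0],[0,0,0],[0,0,0],[0,0,0],[0,0,0],[0,0,0]], "claw": -0.53}}

```text
time_s: 3.5
position: [0.503, 0.0287, 0.1009]
ee_rot: [-179.9, 0.4, 9.3]
force: [-0.1, 0.3, -0.2]
gripper_width: 0.0201
grasp_force: 0.0
```

```bash
python3 - <<'E'
from fit import *
s=arm.state();print(s['time_s'],s['position'],s['ee_rot'],s['force'],s['gripper_width'])
a=snap('wrist','w2')
p=np.load('p.npy')
for q in [(-.088,.055,.05),(-.088,-.055,.05),(-.066,-.127,.046),(-.107,-.016,.05)]: print(proj('wrist',W(p,q)))
E
```

```text
3.5 [0.5029744  0.02871065 0.10094351] [-179.87115387    0.37362962    9.25171567] [-0.08262308  0.30485448 -0.22877775] 0.020140197789212253
[134.44078942 204.0646132 ]
[357.95201167 204.04823442]
[507.41223112 158.20309575]
[278.63804617 240.05782571]
```

View pics/w2.png

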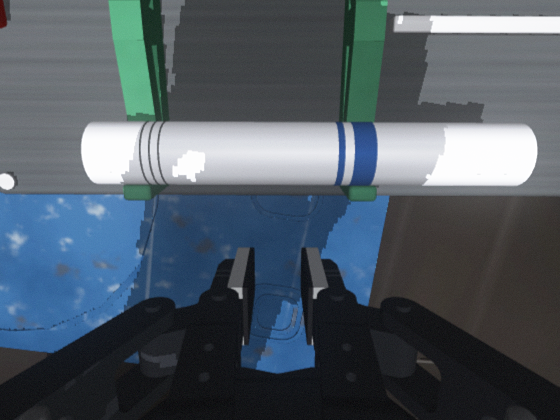

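Fingers (279,~290) are behind the tube, between the cheeks (lips at 138 and 362); tube middle at 308 → −28 mm. I'll shift 4 mm towards the tube's middle and go down.

>>> {"name": "move_arm", "arguments": {"xyz": [[0.002,-0.01,-0.05],[0,0,-0.06],[0.025,0.004,0],[0.025,0.004,0],[0,0,0]], "turn": [[0,0,0],[0,0,0],[0,0,0],[0,0,0],[0,0,0]]}}

```text
time_s: 4.05
position: [0.5302, 0.0278, 0.0627]
ee_rot: [179.9, -0.3, 9.3]
force: [-0.2, -0.7, 0.1]
gripper_width: 0.0199
grasp_force: 0.0
```

>>> {"name": "move_arm", "arguments": {"xyz": [[0.01,0.0016,0],[0.01,0.0016,0],[0.01,0.0016,0],[0.01,0.0016,0],[0.01,0.0016,0],[0.01,0.0016,0],[0,0,0]], "turn": [[0,0,0],[0,0,0],[0,0,0],[0,0,0],[0,0,0],[0,0,0],[0,0,0]]}}

```text
time_s: 4.75
position: [0.5517, 0.032, 0.0601]
ee_rot: [180.0, -0.1, 9.3]
force: [-0.8, -0.4, -0.6]
gripper_width: 0.0204
grasp_force: 0.2
```

```bash
python3 - <<'E'
from fit import *
s=arm.state();print(s['time_s'],s['position'],s['ee_rot'],s['force'],s['gripper_width'])
a=snap('wrist','w3')
p=np.load('p.npy');w=s['position'][:2]-p[:2];c,sn=np.cos(p[2]),np.sin(p[2]);print('local',c*w[0]+sn*w[1],-sn*w[0]+c*w[1])
E
```

```text
4.75 [0.55165578 0.0320192  0.06012362] [ 1.79988875e+02 -8.26056581e-02  9.32286723e+00] [-0.75099104 -0.44095294 -0.57091662] 0.020350582278907552
local -0.060697399350041176 -0.019563190963990347
```

View pics/w3.png

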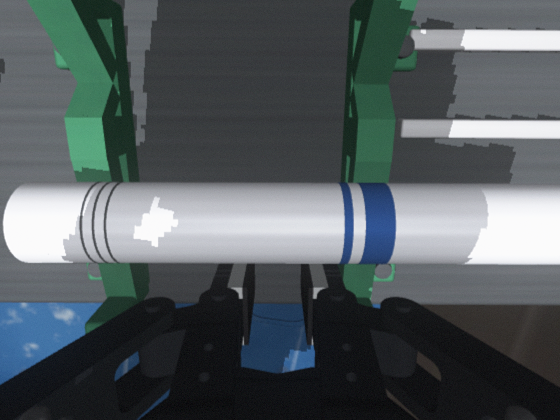

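Tube at row 223 has left the lips, is square to the cheeks, and is being pushed with under 1 N. Continue slowly.

>>> {"name": "move_arm", "arguments": {"xyz": [[0.01,0.0016,0],[0.01,0.0016,0],[0.01,0.0016,0],[0.01,0.0016,0],[0.01,0.0016,0],[0.01,0.0016,0],[0.005,0.0008,0],[0,0,0]], "turn": [[0,0,0],[0,0,0],[0,0,0],[0,0,0],[0,0,0],[0,0,0],[0,0,0],[0,0,0]]}}

```text
time_s: 5.6
position: [0.5775, 0.0362, 0.0602]
ee_rot: [180.0, -0.1, 9.3]
force: [0.2, 0.2, -0.1]
gripper_width: 0.0198
grasp_force: 0.0
```

```bash
cat > st.py <<'E'
from fit import *
import sys
s=arm.state();a=snap('wrist',sys.argv[1])
p=np.load('p.npy');c,sn=np.cos(p[2]),np.sin(p[2])
def loc(w): w=w[:2]-p[:2]; return np.round([c*w[0]+sn*w[1],-sn*w[0]+c*w[1]],4)
print(s['time_s'],s['position'],s['ee_rot'],s['force'],s['gripper_width'],loc(s['position']))
r=rec('wrist','tube');print(r,[loc(ray('wrist',x[0],.055)) for x in r])
E
python3 st.py w4
```

```text
5.6 [0.57750987 0.03615317 0.06017415] [ 1.79987301e+02 -7.60818423e-02  9.32416139e+00] [ 0.22404244  0.172243   -0.053797  ] 0.01983994405349116 [-0.0345 -0.0197]
[(array([281.8, 223.5]), 0.91)] [array([-0.0088, -0.0211])]
```

View pics/w4.png

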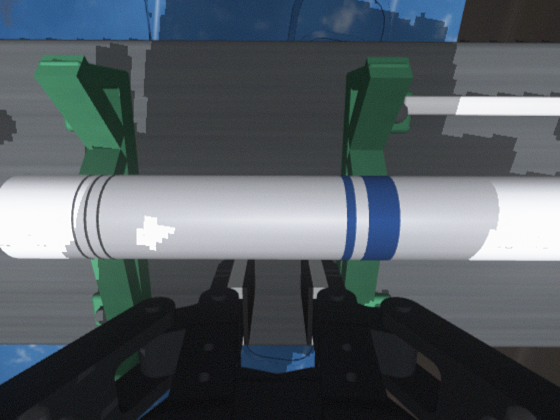

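Tube now on the crest at x ≈ −9 mm, matching finger + 26 mm. About 12 mm more, slowly.

>>> {"name": "move_arm", "arguments": {"xyz": [[0.005,0.0008,0],[0.005,0.0008,0],[0.005,0.0008,0],[0.005,0.0008,0],[0.005,0.0008,0],[0.005,0.0008,0],[0,0,0],[0,0,0]], "turn": [[0,0,0],[0,0,0],[0,0,0],[0,0,0],[0,0,0],[0,0,0],[0,0,0],[0,0,0]]}}

```text
time_s: 6.5
position: [0.5888, 0.038, 0.06]
ee_rot: [180.0, -0.0, 9.3]
force: [-0.2, -0.5, -0.1]
gripper_width: 0.0201
grasp_force: 0.0
```

```bash
python3 st.py w5
```

```text
6.5 [0.58877682 0.03804733 0.05997618] [ 1.79999951e+02 -6.58773029e-05  9.32273585e+00] [-0.19365651 -0.50793083 -0.10268902] 0.020115876682163792 [-0.0231 -0.0196]
[(array([285.2, 191.7]), 0.93)] [array([ 0.0148, -0.0223])]
```

Tube dropped to x ≈ +15 mm (vee). Back off and lift, then check.

>>> {"name": "move_arm", "arguments": {"xyz": [[-0.04,-0.0065,0],[0,0,0.1],[0,0,0.1],[0,0,0.1],[0,0,0.1],[0,0,0.1],[0,0,0]], "turn": [[0,0,0],[0,0,0],[0,0,0],[0,0,0],[0,0,0],[0,0,0],[0,0,0]], "claw": -1}}

```text
time_s: 7.3
position: [0.576, 0.035, 0.2675]
ee_rot: [179.8, -0.7, 9.3]
force: [1.7, -0.4, -0.0]
gripper_width: -0.0002
grasp_force: 0.0
```

```bash
python3 st.py w6; python3 -c "
from fit import *;print(arm.state()['qpos'])
p=np.load('p.npy')
for q in [(.015,-.022,.048),(.015,-.122,.063),(.015,-.15,.048),(.015,-.185,.114),(-.088,.055,.05),(-.088,-.055,.05)]: print(proj('wrist',W(p,q)))"
```

```text
7.3 [0.57596936 0.03503123 0.26749361] [179.77425985  -0.70510867   9.32997666] [ 1.67471815 -0.39769066 -0.00237368] -0.00020450568877761427 [-0.0362 -0.0205]
[(array([286.1, 126. ]), 0.83)] [array([ 0.0087, -0.0274])]
[-8.52034945e+00  8.67891489e+00  9.13944484e+01 -2.70315502e-03
  7.97827321e+01  7.21559501e+01]
[279.87746147 118.24448577]
[396.96772405 119.09601493]
[422.86391387 118.32588731]
[507.47469194 122.48495705]
[200.07025646 227.54550601]
[313.71803952 227.60036126]
```

View pics/w6.png

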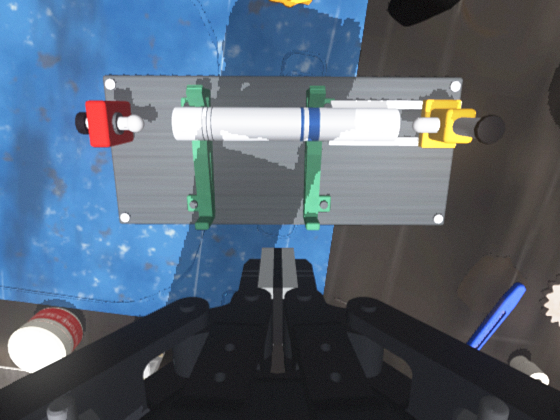

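Tube seated in both vees (row 124), parallel to the fixture. Nothing else moved. Next: go behind the post, rotating −90°.

>>> {"name": "move_arm", "arguments": {"xyz": [[0.02,-0.05,0],[0.02,-0.05,0],[0.02,-0.05,0],[0.02,-0.05,0],[0.02,-0.05,0],[0.02,-0.05,0],[0.02,-0.05,0],[0.02,-0.05,0]], "turn": [[0,0,-0.09],[0,0,-0.09],[0,0,-0.09],[0,0,-0.09],[0,0,-0.09],[0,0,-0.09],[0,0,-0.09],[0,0,-0.09]]}}

```text
time_s: 8.2
position: [0.6359, -0.125, 0.2572]
ee_rot: [179.9, 0.2, -55.8]
force: [-0.6, -0.1, -0.6]
gripper_width: -0.0
grasp_force: 0.0
```

>>> {"name": "move_arm", "arguments": {"xyz": [[0.02,-0.05,0],[0.02,-0.05,0],[0.02,-0.05,0],[0,0,-0.05],[0,0,-0.05],[0,0,0],[0,0,0]], "turn": [[0,0,-0.09],[0,0,-0.09],[0,0,-0.09],[0.082,0.0135,0],[0.082,0.0135,0],[0,0,0],[0,0,0]]}}

```text
time_s: 8.9
position: [0.6598, -0.1845, 0.2177]
ee_rot: [-180.0, 15.0, -79.9]
force: [0.0, -0.2, 0.9]
gripper_width: -0.0001
grasp_force: 0.0
```

```bash
cat > st2.py <<'E'
from fit import *
import sys
a=snap('wrist',sys.argv[1]);s=arm.state()
p=np.load('p.npy');c,sn=np.cos(p[2]),np.sin(p[2])
def loc(w): w=w[:2]-p[:2]; return np.round([c*w[0]+sn*w[1],-sn*w[0]+c*w[1]],4)
print(s['time_s'],s['position'],s['ee_rot'],s['force'],loc(s['position']))
for n,q in dict(cap=(.015,-.185,.114),nose=(.015,-.15,.048),tubeend=(.015,-.122,.063),cornr=(-.097,-.21,.01)).items(): print(n,proj('wrist',W(p,q)))
for l,z in(('tailstock_post',.1),('tube',.048)): 
    r=rec('wrist',l);print(r,[loc(ray('wrist',x[0],z)) for x in r])
E
python3 st2.py w7
```

```text
8.95 [ 0.66060843 -0.18396947  0.21976076] [-179.81438098   14.87704938  -79.73990191] [-0.35393604  1.09260895  0.5897417 ] [ 0.0118 -0.2504]
cap [270.16886515 255.14987391]
nose [271.37975258 239.27030197]
tubeend [270.87109754 273.44187692]
cornr [393.39034349 164.26832453]
[(array([274.1, 209. ]), 0.91)] [array([ 0.0134, -0.2141])]
[(array([278.1, 363.9]), 0.62)] [array([0.0065, 0.0344])]
```

View pics/w7.png

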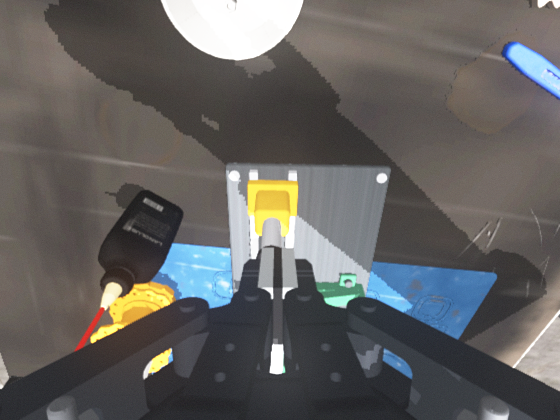

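View agrees with the prediction: base end edge at row 165, yellow block (272,205), post (271,235) hidden below the fingertips. Fingers are in line to within 3 mm. Descend behind the post and approach.

>>> {"name": "move_arm", "arguments": {"xyz": [[0.008,0.0012,-0.07],[0,0,-0.08],[0,0,-0.08],[0,0,-0.05],[0,0,0],[0,0,0]], "turn": [[0,0,0],[0,0,0],[0,0,0],[0,0,0],[0,0,0],[0,0,0]]}}

```text
time_s: 9.65
position: [0.6647, -0.1835, 0.1098]
ee_rot: [-179.7, 14.9, -79.7]
force: [-0.3, 0.1, 1.1]
gripper_width: -0.0001
grasp_force: 0.0
```

```bash
python3 st2.py w8
```

```text
9.7 [ 0.66526263 -0.1840466   0.11072205] [-179.58274209   14.79294307  -79.6450821 ] [-0.96647045  0.41124094  0.28070088] [ 0.0164 -0.2512]
cap [275.31196903 410.49052334]
nose [275.73952817 339.57776758]
tubeend [274.89186767 386.53290809]
cornr [445.67530428 234.76654018]
[(array([280.6, 354.4]), 0.55)] [array([ 0.0132, -0.2054])]
[] []
```

View pics/w8.png

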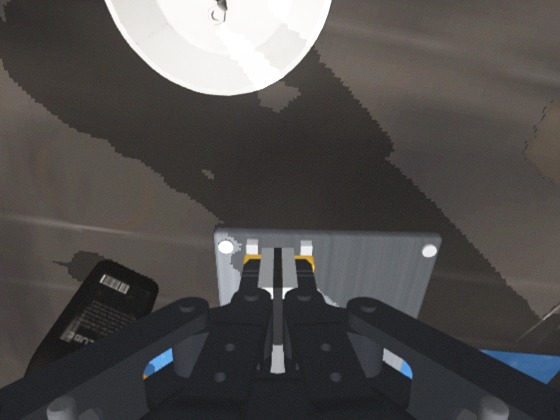

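Fingers are centred on the tailstock (278 vs 279) with free bench behind it. Approach along +y.

>>> {"name": "move_arm", "arguments": {"xyz": [[-0.0028,0.0173,-0.006],[-0.0028,0.0173,-0.006],[-0.0028,0.0173,0],[-0.0028,0.0173,0],[0,0,0],[0,0,0]], "turn": [[0,0,0],[0,0,0],[0,0,0],[0,0,0],[0,0,0],[0,0,0]]}}

```text
time_s: 10.4
position: [0.6595, -0.1562, 0.1033]
ee_rot: [-179.8, 14.9, -79.7]
force: [0.0, 0.8, -0.3]
gripper_width: -0.0001
grasp_force: 0.0
```

>>> {"name": "move_arm", "arguments": {"xyz": [[-0.0016,0.0099,0],[-0.0016,0.0099,0],[-0.0016,0.0099,0],[-0.0016,0.0099,0],[-0.0016,0.0099,0],[-0.0016,0.0099,0],[0,0,0],[0,0,0]], "turn": [[0,0,0],[0,0,0],[0,0,0],[0,0,0],[0,0,0],[0,0,0],[0,0,0],[0,0,0]]}}

```text
time_s: 11.2
position: [0.6556, -0.1325, 0.1032]
ee_rot: [-179.8, 15.0, -79.7]
force: [2.2, -1.5, 0.2]
gripper_width: -0.0001
grasp_force: 0.6
```

>>> {"name": "move_arm", "arguments": {"xyz": [[-0.0004,0.0025,0],[-0.0004,0.0025,0],[-0.0004,0.0025,0],[-0.0004,0.0025,0],[-0.0004,0.0025,0],[-0.0004,0.0025,0],[-0.0004,0.0025,0],[-0.0004,0.0025,0]], "turn": [[0,0,0],[0,0,0],[0,0,0],[0,0,0],[0,0,0],[0,0,0],[0,0,0],[0,0,0]]}}

```text
time_s: 12.0
position: [0.6544, -0.1246, 0.1032]
ee_rot: [-179.8, 15.0, -79.7]
force: [0.5, -3.4, -0.8]
gripper_width: 0.0003
grasp_force: 1.5
```

>>> {"name": "move_arm", "arguments": {"xyz": [[-0.0004,0.0025,0],[-0.0004,0.0025,0],[-0.0004,0.0025,0],[-0.0004,0.0025,0],[-0.0004,0.0025,0],[-0.0004,0.0025,0],[-0.0004,0.0025,0],[-0.0004,0.0025,0]], "turn": [[0,0,0],[0,0,0],[0,0,0],[0,0,0],[0,0,0],[0,0,0],[0,0,0],[0,0,0]]}}

```text
time_s: 12.8
position: [0.6531, -0.1167, 0.1032]
ee_rot: [-179.8, 14.9, -79.8]
force: [1.0, -4.4, 0.1]
gripper_width: -0.0004
grasp_force: 2.5
```

>>> {"name": "move_arm", "arguments": {"xyz": [[-0.0004,0.0025,0],[-0.0004,0.0025,0],[-0.0004,0.0025,0],[-0.0004,0.0025,0],[-0.0004,0.0025,0],[-0.0004,0.0025,0],[-0.0004,0.0025,0],[-0.0004,0.0025,0]], "turn": [[0,0,0],[0,0,0],[0,0,0],[0,0,0],[0,0,0],[0,0,0],[0,0,0],[0,0,0]]}}

```text
time_s: 13.6
position: [0.6518, -0.1086, 0.1032]
ee_rot: [-179.8, 15.0, -79.7]
force: [0.9, -5.0, 0.2]
gripper_width: -0.0002
grasp_force: 2.5
```

```bash
cat > st3.py <<'E'
from fit import *
p=np.load('p.npy');c,sn=np.cos(p[2]),np.sin(p[2])
def loc(w): w=w[:2]-p[:2]; return np.round([c*w[0]+sn*w[1],-sn*w[0]+c*w[1]],4)
s=arm.state();f=s['force'];print(s['time_s'],loc(s['position']),s['position'][2],'Fx,Fy local',c*f[0]+sn*f[1],-sn*f[0]+c*f[1],f[2])
arm.snapshot('scene')
for l in ('tube','tailstock_post','end_stop'): print(l,rec('scene',l))
for n,q in dict(post0=(.015,-.185,.09),tubemid=(.015,-.028,.048),stop=(.015,.137,.05)).items(): print(n,proj('scene',W(p,q)))
E
python3 st3.py
```

```text
13.6 [ 0.0153 -0.1745] 0.10323737782566411 Fx,Fy local 0.0700150821205161 -5.104653075764055 0.1665832292242816
tube [(array([241.7, 217.9]), 0.93)]
tailstock_post [(array([271.4, 196.2]), 0.59), (array([213.5, 196.1]), 0.46)]
end_stop [(array([212.7, 244.9]), 0.46), (array([270.9, 201. ]), 0.27)]
post0 [275.60608172 185.72949959]
tubemid [245.36127297 216.53017176]
stop [207.11545956 240.6688391 ]
```

Pushing the tube now at about 5 N. The first wrist picture puts the screw tip near y ≈ 108 mm, so home is at TCP y ≈ −0.152; 12 mm more at this pace, then finer.

>>> {"name": "move_arm", "arguments": {"xyz": [[-0.0004,0.0025,0],[-0.0004,0.0025,0],[-0.0004,0.0025,0],[-0.0004,0.0025,0],[-0.0004,0.0025,0],[-0.0004,0.0025,0],[-0.0004,0.0025,0],[-0.0004,0.0025,0]], "turn": [[0,0,0],[0,0,0],[0,0,0],[0,0,0],[0,0,0],[0,0,0],[0,0,0],[0,0,0]]}}

```text
time_s: 14.6
position: [0.6505, -0.1007, 0.1032]
ee_rot: [-179.8, 14.9, -79.8]
force: [1.0, -4.7, -0.2]
gripper_width: -0.0001
grasp_force: 2.6
```

>>> {"name": "move_arm", "arguments": {"xyz": [[-0.0002,0.0012,0],[-0.0002,0.0012,0],[-0.0002,0.0012,0],[-0.0002,0.0012,0],[0,0,0]], "turn": [[0,0,0],[0,0,0],[0,0,0],[0,0,0],[0,0,0]]}}

```text
time_s: 15.1
position: [0.6502, -0.0988, 0.1032]
ee_rot: [-179.8, 14.9, -79.7]
force: [0.6, -4.9, -0.4]
gripper_width: 0.0
grasp_force: 2.4
```

>>> {"name": "move_arm", "arguments": {"xyz": [[-0.0002,0.0012,0],[-0.0002,0.0012,0],[-0.0002,0.0012,0],[-0.0002,0.0012,0]], "turn": [[0,0,0],[0,0,0],[0,0,0],[0,0,0]]}}

```text
time_s: 15.5
position: [0.6499, -0.0969, 0.1032]
ee_rot: [-179.8, 14.9, -79.8]
force: [0.6, -5.1, -0.9]
gripper_width: 0.0
grasp_force: 2.6
```

>>> {"name": "move_arm", "arguments": {"xyz": [[-0.0001,0.0006,0],[-0.0001,0.0006,0],[-0.0001,0.0006,0],[-0.0001,0.0006,0]], "turn": [[0,0,0],[0,0,0],[0,0,0],[0,0,0]]}}

```text
time_s: 15.9
position: [0.6498, -0.096, 0.1032]
ee_rot: [-179.8, 14.9, -79.8]
force: [0.8, -5.1, -0.1]
gripper_width: 0.0002
grasp_force: 2.6
```

>>> {"name": "move_arm", "arguments": {"xyz": [[-0.0001,0.0006,0],[-0.0001,0.0006,0],[-0.0001,0.0006,0],[-0.0001,0.0006,0],[-0.0001,0.0006,0]], "turn": [[0,0,0],[0,0,0],[0,0,0],[0,0,0],[0,0,0]]}}

```text
time_s: 16.4
position: [0.6496, -0.0948, 0.1032]
ee_rot: [-179.8, 14.9, -79.7]
force: [1.9, -5.4, -0.2]
gripper_width: 0.0001
grasp_force: 2.6
```

>>> {"name": "move_arm", "arguments": {"xyz": [[-0.0001,0.0006,0],[-0.0001,0.0006,0],[-0.0001,0.0006,0],[-0.0001,0.0006,0],[-0.0001,0.0006,0]], "turn": [[0,0,0],[0,0,0],[0,0,0],[0,0,0],[0,0,0]]}}

```text
time_s: 16.9
position: [0.6494, -0.0935, 0.1032]
ee_rot: [-179.8, 14.9, -79.7]
force: [1.4, -5.0, -0.4]
gripper_width: -0.0002
grasp_force: 2.6
```

>>> {"name": "move_arm", "arguments": {"xyz": [[-0.0001,0.0006,0],[-0.0001,0.0006,0],[-0.0001,0.0006,0],[-0.0001,0.0006,0],[-0.0001,0.0006,0]], "turn": [[0,0,0],[0,0,0],[0,0,0],[0,0,0],[0,0,0]]}}

```text
time_s: 17.4
position: [0.6492, -0.0923, 0.1032]
ee_rot: [-179.8, 14.9, -79.7]
force: [1.3, -4.0, 0.3]
gripper_width: -0.0003
grasp_force: 2.6
```

>>> {"name": "move_arm", "arguments": {"xyz": [[-0.0001,0.0006,0],[-0.0001,0.0006,0],[-0.0001,0.0006,0],[-0.0001,0.0006,0],[-0.0001,0.0006,0]], "turn": [[0,0,0],[0,0,0],[0,0,0],[0,0,0],[0,0,0]]}}

```text
time_s: 17.9
position: [0.649, -0.0911, 0.1032]
ee_rot: [-179.8, 14.9, -79.7]
force: [2.1, -5.9, 0.2]
gripper_width: 0.0
grasp_force: 2.6
```

>>> {"name": "move_arm", "arguments": {"xyz": [[-0.0001,0.0006,0],[-0.0001,0.0006,0],[-0.0001,0.0006,0],[-0.0001,0.0006,0],[-0.0001,0.0006,0]], "turn": [[0,0,0],[0,0,0],[0,0,0],[0,0,0],[0,0,0]]}}

```text
time_s: 18.4
position: [0.6489, -0.0905, 0.1033]
ee_rot: [-179.7, 14.9, -79.8]
force: [1.5, -7.0, -1.0]
gripper_width: -0.0001
grasp_force: 3.5
```

Movement is starting to stall and the force is rising: the screw is reached. Small steps from here.

>>> {"name": "move_arm", "arguments": {"xyz": [[-0.0001,0.0006,0],[-0.0001,0.0006,0],[0,0,0],[0,0,0]], "turn": [[0,0,0],[0,0,0],[0,0,0],[0,0,0]]}}

```text
time_s: 18.8
position: [0.6489, -0.0904, 0.1033]
ee_rot: [-179.7, 14.8, -79.8]
force: [0.1, -8.1, -1.6]
gripper_width: 0.0
grasp_force: 3.8
```

>>> {"name": "move_arm", "arguments": {"xyz": [[-0.0001,0.0006,0],[-0.0001,0.0006,0],[-0.0001,0.0006,0],[-0.0001,0.0006,0],[0,0,0],[0,0,0]], "turn": [[0,0,0],[0,0,0],[0,0,0],[0,0,0],[0,0,0],[0,0,0]]}}

```text
time_s: 19.4
position: [0.6488, -0.0901, 0.1033]
ee_rot: [-179.7, 14.8, -79.8]
force: [0.9, -9.2, 0.6]
gripper_width: -0.0003
grasp_force: 4.7
```

>>> {"name": "move_arm", "arguments": {"xyz": [[-0.0002,0.0012,0],[-0.0002,0.0012,0],[-0.0002,0.0012,0],[-0.0002,0.0012,0],[0,0,0],[0,0,0]], "turn": [[0,0,0],[0,0,0],[0,0,0],[0,0,0],[0,0,0],[0,0,0]]}}

```text
time_s: 20.0
position: [0.6488, -0.0896, 0.1034]
ee_rot: [-179.7, 14.6, -79.8]
force: [2.0, -13.2, -2.2]
gripper_width: -0.0001
grasp_force: 6.7
```

>>> {"name": "move_arm", "arguments": {"xyz": [[-0.0001,0.0008,0],[-0.0001,0.0008,0],[-0.0001,0.0008,0],[-0.0001,0.0008,0],[0,0,0],[0,0,0],[0,0,0]], "turn": [[0,0,0],[0,0,0],[0,0,0],[0,0,0],[0,0,0],[0,0,0],[0,0,0]]}}

```text
time_s: 20.7
position: [0.6487, -0.0893, 0.1034]
ee_rot: [-179.7, 14.5, -79.8]
force: [1.1, -16.2, -2.0]
gripper_width: -0.0003
grasp_force: 8.1
```

```bash
python3 - <<'E'
from h import *
f=[]
for i in range(5):
    s=arm.state();f.append(np.r_[s['force'],s['grasp_force']]);arm.snapshot('scene')
print(np.mean(f,0),np.std(f,0),s['position'])
E
```

```text
[  1.59558486 -16.17055686  -2.46114428   8.07763785] [5.92124837e-01 2.26381059e-01 3.93595495e-01 5.39629006e-04] [ 0.6487548  -0.08933975  0.10343152]
```

Bearing steadily at about 16 N with no further motion. Back straight off and rise.

>>> {"name": "move_arm", "arguments": {"xyz": [[0.0016,-0.01,0],[0.0016,-0.01,0],[0.0032,-0.02,0],[0.0064,-0.04,0],[0.0064,-0.04,0],[0,0,0.06],[0,0,0.1],[0,0,0.1]], "turn": [[0,0,0],[0,0,0],[0,0,0],[0,0,0],[0,0,0],[0,0,0],[0,0,0],[0,0,0]]}}

```text
time_s: 21.75
position: [0.6552, -0.1343, 0.2076]
ee_rot: [-179.9, 15.0, -79.8]
force: [0.0, 0.2, 1.1]
gripper_width: -0.0001
grasp_force: 0.0
```

>>> {"name": "move_arm", "arguments": {"xyz": [[0,0,0.1],[0,-0.1,0.05],[0,-0.1,0],[0,-0.1,0],[0,0,0],[0,0,0]], "turn": [[0,0,0],[0,0,0],[0,0,0],[0,0,0],[0,0,0],[0,0,0]]}}

```text
time_s: 22.35
position: [0.6553, -0.2548, 0.2667]
ee_rot: [-179.8, 15.0, -79.9]
force: [-0.2, 0.7, -0.1]
gripper_width: -0.0
grasp_force: 0.0
```

```bash
python3 - <<'E'
from h import *
b=snap('scene','s9');a=snap('top','t9')
t=cv2.resize(a[110:250,150:350],None,fx=3,fy=3,interpolation=2)[:,:600]
u=cv2.resize(b[150:290,170:370],None,fx=2,fy=1.2)
s=cv2.resize(b[165:275,185:325],(600,471)[::1] if 0 else (400,314),interpolation=2)
cv2.imwrite('pics/fin.png',np.hstack([cv2.resize(t,(400,280)),cv2.resize(s,(400,280))])[:,:,::-1]); print(arm.state()['position'],arm.state()['time_s'])
E
```

```text
[ 0.6557048  -0.25269413  0.26708641] 22.45
```

View pics/fin.png

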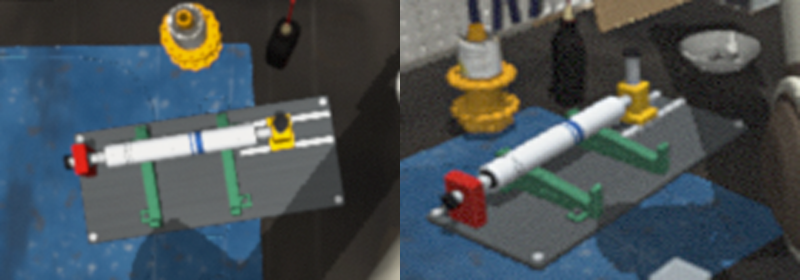

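The tube lies in both vees, held between the stop screw (left) and the tailstock nose (right). Bottle and hub are still standing where they were, and the arm is clear.

```bash
python3 -c "
from cell import arm;print(arm.finish_job())"
```

```text
the job is handed in; nothing more can be done
None
```

The tube was rolled over the crest into the vees and slid home against the stop screw. It is clamped with about 16 N on the tailstock, the arm is clear and the nearby clutter looks undisturbed; the job was handed in at about 22 s.

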